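# Lay out a light path from lamp to camera

## Robot

A 6-joint arm with a two-finger parallel gripper is mounted at the origin on the work surface. World frame = base frame: x ahead of the robot, y to its left, z up, the work surface at z = 0. Lengths are in m, angles in rad, forces in N, time in s.
With the tool pointing down it reaches from about 0.325 to 0.875 m from the base axis. Payload 4.4 kg.
Tool frame: the origin (TCP) lies between the finger pads; the fingertips stand robot.tip_reach ahead of it and the grasp point (between the pads) lies 6 mm ahead of it (robot.tip_reach is the distance from the TCP to the fingertips, in m); z points along the fingers, y is the direction in which the jaws open and shut (so a half turn about z gives the same grasp; the last joint's range is limited). The gripper opens to 85 mm and grips with 20 to 120 N. Pads are 22 mm wide; open, the fingers measure 114 mm over their backs; the gripper's body (76 mm by 85 mm) begins 54 mm behind the grasp point. The pads swing forward as they close: fully open they stand 13 mm farther back than shut.
Start: joints at [-1.482, 0.207, 1.542, -0, 1.393, -0.15], TCP at [0.136, -0.559, 0.256] pointing down, gripper open.
Joint ranges: [-2.73, 2.73], [-0.86, 2.22], [0.23, 2.46], [-1.11, 4.25], [0.08, 2.63], [-2.82, 2.82]. Speed limits (rad/s): [2.79, 2.79, 3.14, 3.14, 3.14, 3.14].

## Interface

Orientations are given as [roll, pitch, yaw] about the fixed x, y, z axes, in that order (R = Rz(yaw) Ry(pitch) Rx(roll)).
In Python, from rig import robot gives the robot as it stands. The module is installed in compiled form; this text tells all that it offers. Calls block until the motion is done:
- robot.movep(position, orientation): joint-space move of the TCP to a pose.
- robot.servo_line(position, orientation=None, max_speed=0.15, contact_N=None): straight line of the TCP; orientation=None keeps the orientation; max_speed is the mean speed in m/s. With contact_N (N) it stops when the force on the tool has changed by that much, and returns True; else False.
- robot.goto_joints(angles): joint-space move.
- robot.let_go() and robot.grasp(): open the fingers fully, or close them until they stop; the grip force is fixed at half the most.
- robot.hold(seconds).
- robot.inverse_kinematics(position, orientation): joint angles nearest the present ones, or None.
- robot.sense(): the state.
- robot.grab_frame(name): name is "scene" or "top"; returns the picture (480x640x3 uint8, red, green, blue); there is no depth.
- robot.get_calibration(name): a dict with "fx", "fy", "cx", "cy" (pixels), "rvec" (rotation vector, rad) and "tvec" (3), from world to camera coordinates, as OpenCV has them. Camera axes: x right, y down, z forward; pixel columns grow to the right and rows downward; lengths in m; the calibration is good to about 2 mm. A picture is of the moment at which its call begins. get_calibration takes no time and is no camera call.
A pose or a line that the arm cannot do raises robot.Unreachable and nothing moves.
- robot.close_job(): hands the job in, once; it reports no verdict.
The state is a dict: "t": time; "q": joint angles; "joint_velocities": joint speeds; "effort": joint torques, N m; "tool_pos": TCP position; "orientation": TCP orientation; "wrist_force": force on the tool from outside, world axes, zero at the start; "ft_torque": the same for the moment, N m; "gripper_width": finger opening in m.
Only numpy, scipy, OpenCV 4.12 (cv2) and the standard library are available. Lean on these libraries where they do the work, as an engineer would, in place of code of your own. Each camera call takes 0.05 s, during which the arm holds its last target. There are 200 camera calls.

## Task

Lay out the light path on the optical table, working from the lamp to the camera: first the red iris, then the orange filter, then the white riser block, and last the blue lens on top of the riser. Iris, filter and riser stand on the straight line from the lamp's window to the camera's window, evenly spaced (at one quarter, one half and three quarters of the way), with iris, filter and lens upright and facing along the line. Leave the green filter, the objective canister and the slide box where they are.

Things in the scene. Friction and masses are not known exactly. Their poses are not given: they have to be found in the camera images.
- lamp_window (a point): centre of the round window of the lamp: a yellow box fixed to the table, 110 mm long along the beam, 80 mm wide, 70 mm high, with black fins on top and a brass ring round its window. The point lies on the window's face, 50 mm above the table. Its x axis points out of the window along the beam to the camera, y across the beam, z up.
- camera_window (a point): centre of the round window of the camera: a blue box fixed to the table, 110 x 80 mm, 70 mm high, with a white square on top and a metal ring round its black window. The point lies on the window's face, 50 mm above the table, 305 to 335 mm from the lamp's window and straight before it. Its x axis points out of the window back to the lamp, z up.
- iris_mid (a point): centre (35 mm up) of the iris: red upright plate 14 mm thick, 40 mm wide, 70 mm high with a black disc in its middle, on a red foot 44 mm (along x) by 40 mm by 8 mm. Loose, 0.11 to 0.22 kg. Its x axis is the direction light passes through it (either way round is as good), y runs across its 40 mm width, z up.
- orange_mid (a point): centre (35 mm up) of the orange filter: metal-coloured upright frame 14 mm thick, 40 mm wide, 70 mm high with an orange pane and orange marks on its top edge and foot; foot 44 mm (along x) by 40 mm by 8 mm. Loose, 0.10 to 0.20 kg. Its x axis is the direction light passes through it (either way round is as good), y runs across its 40 mm width, z up.
- riser_mid (a point): centre (16 mm up) of the riser: plain white block 50 x 50 mm, 32 mm high, with four dark screw dots on top. Loose, 0.14 to 0.28 kg. Axes along its sides, z up; any turn of it is fine.
- lens_mid (a point): centre (18 mm up) of the lens: low blue upright frame 16 mm thick, 40 mm wide, 36 mm high with a round glass lens, on a blue foot 44 mm (along x) by 40 mm by 8 mm. Loose, 0.07 to 0.14 kg. Standing on the riser, this point is 50 mm above the table. Its x axis is the direction light passes through it (either way round is as good), y runs across its 40 mm width, z up.
- green_mid (a point): centre (35 mm up) of the green filter: the same as the orange filter but with green pane and green marks. Loose; not to be moved.
- canister_mid (a point): centre (29 mm up) of the objective canister: black cylinder 44 mm across with a brass cap, 58 mm high. Loose; not to be moved.
- slidebox_mid (a point): centre (17 mm up) of the slide box: green box with clear lid and a white label, 62 x 42 mm, 34 mm high. Loose; not to be moved.
Mind the look-alikes: they are no part of the job. Leave any pink or purple look-alike of the part that bears riser_mid alone.

How it is judged:
By the outcome, as a careful person would: the job done as asked, in the order asked, and still so for the second after the job is handed in, with the robot touching nothing.
It also fails if it takes over 109 s, if anything falls off the work surface, if the arm or the gripper's body presses on something with over 40 N, if the wrist force passes 120 N, or if a joint passes its speed limit or range.

## Working session

There is one attempt and no reset: what is moved stays moved. The work goes in short steps, each a Python script; the robot and the scene stay as the last script left them, time stands still between calls to the robot, and variables do not carry over. Pictures are saved under pics/ and viewed, about 12 in all and at most 16, crops included, and the job is handed in when it is done.

```bash
mkdir -p pics; ls
python3 - <<'E'
from rig import robot
import cv2,numpy as np
for n in("scene","top"):
    im=robot.grab_frame(n);cv2.imwrite(f"pics/{n}0.png",im[:,:,::-1])
    c=robot.get_calibration(n);R=cv2.Rodrigues(np.array(c["rvec"],float))[0]
    print(n,c,"campos",-R.T@np.array(c["tvec"]).ravel())
print(robot.tip_reach,robot.sense())
E
```

```text
pics
scene {'fx': 571.762343321195, 'fy': 571.762343321195, 'cx': 321.33084570802066, 'cy': 243.51872110811152, 'rvec': array([ 1.42665929,  2.18248881, -0.83088089]), 'tvec': array([ 0.1936723 , -0.29916232,  1.48142754])} campos [1.1954192  0.29661402 0.89701042]
top {'fx': 485.68595170959725, 'fy': 485.68595170959725, 'cx': 317.90954779668004, 'cy': 236.86097946886412, 'rvec': array([ 2.14968275, -2.18870155,  0.09057656]), 'tvec': array([0.01146173, 0.49425515, 1.20885329])} campos [ 0.37994742 -0.0080869   1.24952806]
0.025 {'t': 0.1, 'q': array([-1.48247022e+00,  2.07389626e-01,  1.54283168e+00,  1.13089976e-05,
        1.39349962e+00, -1.50505344e-01]), 'joint_velocities': array([-0.00119562, -0.001699  , -0.00411543,  0.00054679, -0.00052213,
        0.00176054]), 'effort': array([-1.08131298e-03, -3.84094906e+01, -2.92549968e+01, -2.83544805e-04,
        4.87020225e-03,  2.12944764e-05]), 'tool_pos': array([ 0.13595836, -0.55803647,  0.25520092]), 'orientation': array([-3.13949010e+00, -3.30110614e-04,  2.38829098e-01]), 'wrist_force': array([0.21725731, 0.45665601, 0.56344043]), 'ft_torque': array([-0.00925014,  0.00610214,  0.03201001]), 'gripper_width': 0.08568895570879326}
```

View pics/scene0.png

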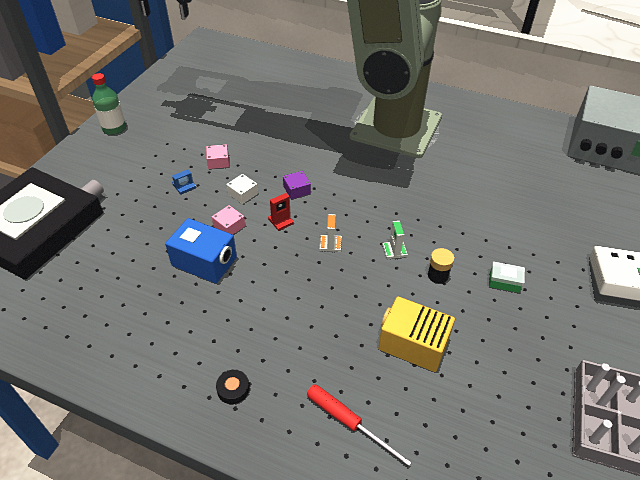

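View pics/top0.png

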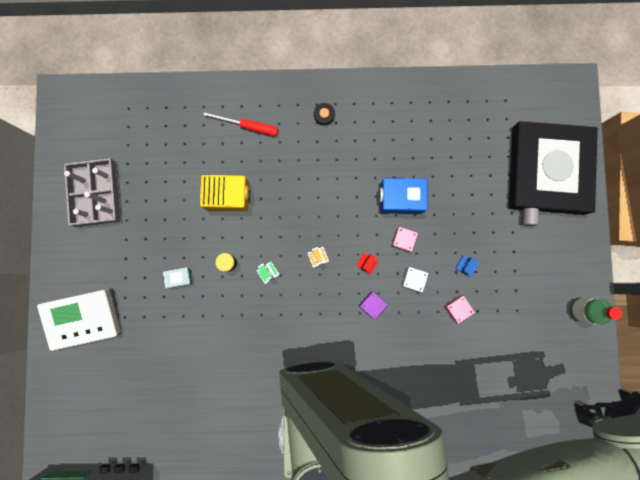

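The top view shows the lamp at (225,192), camera (404,196), iris (368,263), orange filter (318,257) and lens (467,266). Riser candidates are the white block (415,279), pink (405,239) and (460,309), and purple (374,305). Only the white one fits "plain white, four dark dots". I'll enlarge it to confirm.

Run:
```python
import cv2,numpy as np
t=cv2.imread("pics/top0.png")[165:325,290:490];s=cv2.imread("pics/scene0.png")[135:295,160:360]
cv2.imwrite("pics/crop1.png",np.hstack([cv2.resize(t,None,fx=2,fy=2,interpolation=2),cv2.resize(s,None,fx=2,fy=2,interpolation=2)]))
t=cv2.imread("pics/top0.png")[165:295,195:435];cv2.imwrite("pics/crop2.png",cv2.resize(t,None,fx=3.3,fy=3.3,interpolation=2))
```

```text
(no output)
```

View pics/crop1.png

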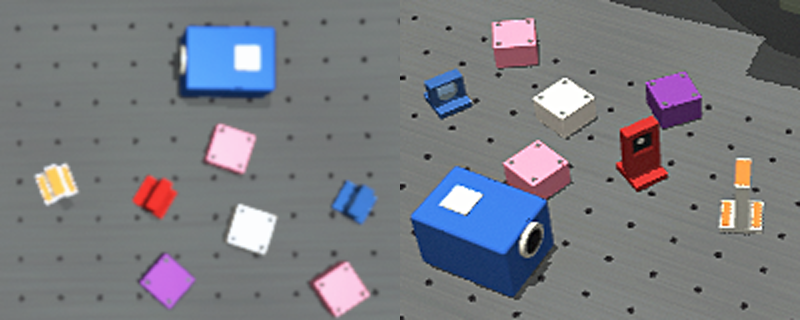

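View pics/crop2.png

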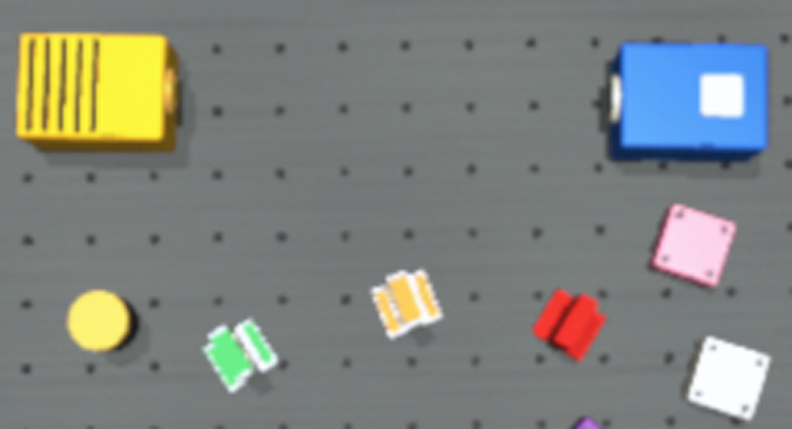

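White block at top (415,279) confirmed as the riser, with the pink and purple blocks as look-alikes. The iris, orange filter and lens are unambiguous. Next I'll measure positions by masks.

```bash
cat > vis.py <<'E'
import cv2,numpy as np
from rig import robot
def cal(n):
    c=robot.get_calibration(n);R=cv2.Rodrigues(np.array(c["rvec"],float))[0]
    return c,R,np.array(c["tvec"],float).ravel()
def ray(n,px,z):
    c,R,t=cal(n);px=np.atleast_2d(np.array(px,float))
    d=np.c_[(px[:,0]-c["cx"])/c["fx"],(px[:,1]-c["cy"])/c["fy"],np.ones(len(px))]@R
    o=-R.T@t
    return (o+d*((z-o[2])/d[:,2])[:,None])[:,:2]
def proj(n,P):
    c,R,t=cal(n);q=np.atleast_2d(P)@R.T+t
    return q[:,:2]/q[:,2:]*c["fx"]+[c["cx"],c["cy"]]
def top_rect(mask,z,n="top"):
    """min-area rectangle (metric, on plane z) of mask's contour: centre,size,angle"""
    m=cv2.resize(mask.astype(np.uint8)*255,None,fx=4,fy=4,interpolation=cv2.INTER_LINEAR)
    m=(m>127).astype(np.uint8)
    cs,_=cv2.findContours(m,0,1);c=max(cs,key=cv2.contourArea).reshape(-1,2)
    p=ray(n,(c+.5)/4-.5,z)
    (cx,cy),(w,h),a=cv2.minAreaRect((p*1000).astype(np.float32))
    return np.array([cx,cy]),(round(w,1),round(h,1)),a
def roi(mask,x0,y0,x1,y1):
    m=np.zeros_like(mask);m[y0:y1,x0:x1]=mask[y0:y1,x0:x1];return m
E
python3 - <<'E'
from vis import *
im=cv2.imread("pics/top0.png");h=cv2.cvtColor(im,cv2.COLOR_BGR2HSV);H,S,V=[h[:,:,i].astype(int) for i in range(3)]
col=lambda a,b:(H>=a)&(H<=b)&(S>120)
def show(t,m):
    print(t,[int(v) for v in np.percentile(V[m],[5,25,50,75,95])],m.sum())
ye=roi(col(20,35),195,165,255,220);show("lamp",ye)
bl=roi(col(95,125),370,165,435,220);show("cam",bl)
for t in(150,180,200,220): print(t,top_rect(ye&(V>t),70),) if 0 else None
for n,m in(("lamp",ye),("cam",bl)):
    for t in(150,170,190,210,225): 
        k=m&(V>t)
        if n=="lamp": k=cv2.morphologyEx(k.astype(np.uint8),cv2.MORPH_CLOSE,np.ones((7,7)))
        if k.sum()>50:print(n,t,*top_rect(k,.07))
re=roi((H<8)|(H>172),350,245,390,280)&(S>120);le=roi(col(95,125),450,250,485,282)
wh=roi((S<40)&(V>170),398,262,435,298)
print("riser",*top_rect(wh,.032))
np.set_printoptions(linewidth=220)
print("iris V");print(np.where(re,V,0)[252:276,355:382]);print("lens V");print(np.where(le,V,0)[254:280,454:482])
orr=roi((H>5)&(H<28)&(S>90),300,240,335,272);print(np.where(orr,S,0)[244:270,305:332])
E
```

```text
lamp [98, 187, 241, 252, 252] 1682
cam [79, 238, 249, 250, 251] 1425
lamp 150 [607.98095703 232.97280884] (118.4, 81.8) 88.86445617675781
lamp 170 [607.9942627  233.11058044] (118.1, 81.8) 88.86445617675781
lamp 190 [609.27148438 234.19100952] (115.8, 79.4) 88.90415954589844
lamp 210 [609.23529053 234.06509399] (115.5, 79.4) 88.864501953125
lamp 225 [609.24237061 233.99142456] (115.3, 79.4) 88.86445617675781
cam 150 [ 592.30249023 -213.59692383] (109.9, 81.5) 88.28993225097656
cam 170 [ 593.04986572 -213.60646057] (110.7, 79.0) 88.86824035644531
cam 190 [ 593.23571777 -212.4072876 ] (107.5, 79.4) 88.28993225097656
cam 210 [ 593.43670654 -212.30038452] (107.1, 79.0) 87.81319427490234
cam 225 [ 592.26934814 -213.59162903] (105.0, 76.6) 88.27900695800781
riser [ 383.64151001 -238.82070923] (53.1, 53.3) 70.53064727783203
iris V
[[  0   0   0   0   0   0   0   0   0   0   0   0   0   0   0   0   0   0   0   0   0   0   0   0   0   0   0]
 [  0   0   0   0   0   0   0   0 192 226 225   0   0   0   0   0   0   0   0   0   0   0   0   0   0   0   0]
 [  0   0   0   0   0   0   0   0 227 243 
[... 7585 characters left out ...]
   0   0   0   0   0   0   0   0]
 [  0   0   0   0   0   0   0  92 126 141  98   0   0   0   0   0   0   0   0   0   0   0   0   0   0   0   0]
 [  0   0   0   0   0   0   0   0   0   0   0   0   0   0   0   0   0   0   0   0   0   0   0   0   0   0   0]
 [  0   0   0   0   0   0   0   0   0   0   0   0   0   0   0   0   0   0   0   0   0   0   0   0   0   0   0]
 [  0   0   0   0   0   0   0   0   0   0   0   0   0   0   0   0   0   0   0   0   0   0   0   0   0   0   0]
 [  0   0   0   0   0   0   0   0   0   0   0   0   0   0   0   0   0   0   0   0   0   0   0   0   0   0   0]
 [  0   0   0   0   0   0   0   0   0   0   0   0   0   0   0   0   0   0   0   0   0   0   0   0   0   0   0]]
```

Run:
```python
from vis import *
im=cv2.imread("pics/top0.png");h=cv2.cvtColor(im,cv2.COLOR_BGR2HSV);H,S,V=[h[:,:,i].astype(int) for i in range(3)]
col=lambda a,b:(H>=a)&(H<=b)&(S>120)
op=lambda m,k,o:cv2.morphologyEx(m.astype(np.uint8),o,np.ones((k,k)))
ye=op(roi(col(20,35),195,165,255,220)&(V>200),7,cv2.MORPH_CLOSE)
bl=roi((col(95,125)&(V>190)),370,165,435,220);bl=op(bl,11,cv2.MORPH_CLOSE)
for n,m in(("lamp",ye),("cam",bl)):print(n,*top_rect(op(m,17,cv2.MORPH_OPEN),.07))
re=roi((H<8)|(H>172),350,245,390,280)&(S>120);le=roi(col(95,125),450,250,485,282)
def comps(n,m,zs):
    k,l,st,ce=cv2.connectedComponentsWithStats(m.astype(np.uint8),connectivity=4)
    for i in range(1,k):
        if st[i,4]>15:
            for z in zs: print(n,ce[i],st[i,4],"z",z,*top_rect(l==i,z),"centroid",ray("top",ce[i],z)[0]*1000)
comps("iris",re&(V>190),(.008,.07))
comps("iris>238",re&(V>238),(.07,))
comps("lens",le&(V>165),(.008,.036))
comps("or",roi((H>5)&(H<28)&(S>110),300,240,335,272),(.07,.008))
# ring details
print("lamp rows R,G,B around window");print(im[184:200,244:254,::-1].sum(2));print(im[188:204,374:390].sum(2))
s=cv2.imread("pics/scene0.png");v=s.max(2);m=roi(v<50,212,240,240,270)
k,l,st,ce=cv2.connectedComponentsWithStats(m.astype(np.uint8));
for i in range(1,k):
    if st[i,4]>20:print("camwin scene",ce[i],st[i],ray("scene",ce[i],.05)*1000)
```

```text
lamp [609.3001709 235.6958313] (109.4, 79.4) 88.90415954589844
cam [ 594.80615234 -187.8868103 ] (58.4, 77.1) 88.28993225097656
iris [361.78947368 259.5       ] 76 z 0.008 [ 435.49957275 -107.90112305] (14.6, 41.0) 54.9670295715332 centroid [ 435.65299188 -108.33707908]
iris [361.78947368 259.5       ] 76 z 0.07 [ 432.72537231 -102.91656494] (13.9, 39.0) 54.9670295715332 centroid [ 432.87114117 -103.33073962]
iris [370.55555556 263.5308642 ] 162 z 0.008 [ 425.41592407 -131.01011658] (27.2, 47.2) 57.56559371948242 centroid [ 424.96952232 -130.41452387]
iris [370.55555556 263.5308642 ] 162 z 0.07 [ 423.14529419 -124.871521  ] (25.9, 44.8) 57.56565475463867 centroid [ 422.72118764 -124.3056708 ]
iris>238 [361.65116279 259.74418605] 43 z 0.07 [ 432.24468994 -102.99443054] (9.2, 34.3) 54.973976135253906 centroid [ 432.28488851 -102.98017316]
iris>238 [369.453125 262.21875 ] 64 z 0.07 [ 426.11019897 -122.4065094 ] (13.2, 35.6) 54.94564437866211 centroid [ 425.94700109 -121.72337805]
lens [461.65789474 262.48684211] 76 z 0.008 [ 423.2371521  -362.36761475] (15.5, 40.1) 61.21167755126953 cen
[... 2482 characters left out ...]
]
 [319 277 227 195 189 200 463 707 682 514 487 510 508 509 508 506]
 [288 220 179 182 192 192 428 673 646 495 483 510 512 511 508 507]
 [322 272 214 189 192 188 406 636 599 473 481 510 512 510 509 509]
 [356 334 268 207 200 204 442 620 545 438 481 511 513 511 512 509]
 [372 357 288 216 202 235 453 582 486 405 480 512 515 513 512 509]
 [366 360 285 216 208 259 428 517 414 379 478 512 515 514 512 513]
 [364 359 287 216 207 240 337 377 305 353 475 514 515 514 513 512]
 [369 359 289 213 198 194 212 217 209 343 480 514 514 513 513 512]
 [367 358 288 216 200 175 152 144 174 342 479 514 514 518 514 511]]
camwin scene [226.35185185 255.16666667] [223 250   8  12  54] [[ 593.75530392 -156.81759003]]
```

```bash
cat > act.py <<'E'
import numpy as np
from rig import robot
L=np.array([607.2,178.5]);C=np.array([595.3,-155.5])   # window points, mm
TH=np.degrees(np.arctan2(*(L-C)[::-1]))                # beam angle
def ori(al): # tool down, jaws along direction al (deg), half turn chosen near 0
    p=(al+90+90)%180-90
    return [np.pi,0,np.radians(p)]
def P(xy,zg): return [xy[0]/1000,xy[1]/1000,zg/1000+.006]
def pick(xy,al,zg,up=150):
    robot.movep(P(xy,up),ori(al)); robot.servo_line(P(xy,zg),max_speed=.15)
    robot.grasp(); s=robot.sense(); print("grip width",s["gripper_width"],"tcp",s["tool_pos"],"t",s["t"])
    robot.servo_line(P(xy,up),max_speed=.2)
def place(xy,al,zg,up=150):
    robot.movep(P(xy,up),ori(al)); robot.servo_line(P(xy,zg+8),max_speed=.15)
    c=robot.servo_line(P(xy,zg-2),max_speed=.03,contact_N=5)
    s=robot.sense(); print("contact",c,"tcp",s["tool_pos"],"w",s["gripper_width"],"t",s["t"])
    robot.let_go(); robot.servo_line(P(xy,up),max_speed=.2)
E
python3 - <<'E'
from vis import *
from act import *
print("ring outer: lamp",ray("top",[247.3,193],.062)*1000,"cam",ray("top",[379.7,194],.062)*1000,"d",np.linalg.norm(L-C),"th",TH)
pick([426.7,-121],55,48)
place(L+(C-L)/4,TH,48)
cv2.imwrite("pics/top1.png",robot.grab_frame("top")[:,:,::-1]);print(robot.sense()["t"])
E
```

```text
ring outer: lamp [[603.22456416 175.43541624]] cam [[ 594.3529437  -152.41132242]] d 334.2119237848943 th 87.95948654667475
grip width 0.012748085563374912 tcp [ 0.42702088 -0.12109671  0.05434998] t 3.525
contact True tcp [0.60561275 0.09502244 0.05438529] w 0.012463862608707348 t 6.3917
7.8083
```

```bash
sed -i 's/178.5\]/177.0]/;s/-155.5\]/-154.0]/' act.py
python3 - <<'E'
from act import *
import cv2
pick([445.0,4.3],112.2,48)
place((L+C)/2,TH,48)
robot.movep([.40,-.25,.3],ori(TH))
im=robot.grab_frame("top")[:,:,::-1];cv2.imwrite("pics/top2.png",im)
s=robot.grab_frame("scene")[:,:,::-1];cv2.imwrite("pics/scene2.png",s)
cv2.imwrite("pics/crop3.png",np.hstack([cv2.resize(im[160:310,195:435],(400,250)),cv2.resize(s[190:390,170:470],(400,267))[:250]]));print(robot.sense()["t"])
E
```

```text
grip width 0.012362753437809093 tcp [0.4453017  0.00420536 0.05437844] t 10.0583
contact True tcp [0.60259762 0.01135451 0.0544683 ] w 0.01304158152730691 t 12.5167
15.3333
```

View pics/crop3.png

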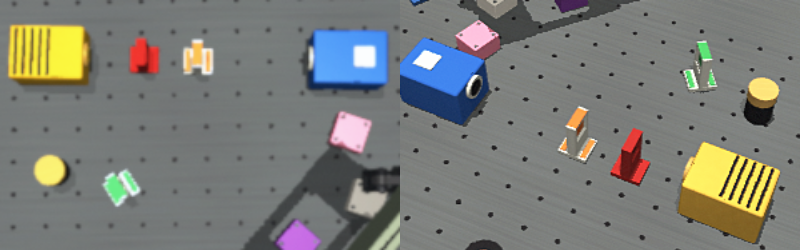

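The crop shows both parts upright on the line: iris at crop (144,57), orange filter at (198,57). Next is the riser.

Run:
```python
from vis import *
from act import *
pick([383.6,-238.8],70.5,22)
place(L+(C-L)*.75,TH,22)
robot.movep([.28,.35,.3],ori(TH))
im=robot.grab_frame("top")[:,:,::-1];cv2.imwrite("pics/top3.png",im)
h=cv2.cvtColor(im,cv2.COLOR_BGR2HSV);H,S,V=[h[:,:,i].astype(int) for i in range(3)]
u=(C-L)/np.linalg.norm(C-L);D=np.linalg.norm(C-L);n=np.array([-u[1],u[0]])
def rep(t,r):
    c=r[0];print(t,c,r[1:],"frac",(c-L)@u/D,"off",(c-L)@n)
px=proj("top",np.r_[(L+(C-L)*.75)/1000,.032])[0].astype(int)
x,y=px;rep("riser",top_rect(roi((S<40)&(V>170),x-20,y-20,x+20,y+20),.032))
x,y=proj("top",np.r_[(L+(C-L)*.5)/1000,.07])[0].astype(int)
m=roi((H>5)&(H<28)&(S>110),x-16,y-16,x+16,y+16)
k,l,st,ce=cv2.connectedComponentsWithStats(m.astype(np.uint8),connectivity=4)
for i in range(1,k):
    if st[i,4]>12:
        for z in(.07,.008):rep(f"or{st[i,4]} z{z}",top_rect(l==i,z))
x,y=proj("top",np.r_[(L+(C-L)*.25)/1000,.04])[0].astype(int)
m=roi(((H<8)|(H>172))&(S>120),x-16,y-20,x+16,y+16)
np.set_printoptions(linewidth=220);print(x,y);print(np.where(m,V,0)[y-18:y+14,x-14:x+14])
print(robot.sense()["t"])
```

```text
grip width 0.04862151529842012 tcp [ 0.38440906 -0.23961492  0.02909178] t 17.3917
contact True tcp [ 0.5999802  -0.07165778  0.02913987] w 0.04872099460704851 t 20.525
riser [598.93621826 -70.66430664] ((52.7, 53.3), 88.80315399169922) frac 0.7481610920718514 off 0.6397483013842639
or71 z0.07 [601.1003418   12.31018639] ((16.6, 31.8), 89.01366424560547) frac 0.49757170079012075 off -0.17867031956670465
or71 z0.008 [612.72491455  13.38232613] ((17.5, 33.5), 89.01366424560547) frac 0.49307581259103184 off 11.399876882190508
or25 z0.07 [590.16070557  27.23555756] ((6.8, 29.3), 89.10118865966797) frac 0.4537248298164769 off -11.647488987440088
or25 z0.008 [601.21038818  29.09222794] ((7.1, 30.8), 89.10120391845703) frac 0.44692417923209304 off -0.6716477229436231
or23 z0.07 [589.57244873  -3.48961115] ((4.3, 29.2), 88.96993255615234) frac 0.5464941002804906 off -11.131458337313543
or23 z0.008 [600.59100342  -3.2479589 ] ((4.5, 30.8), 88.96992492675781) frac 0.5445697368070307 off -0.1286998071508851
280 193
[[  0   0   0   0   0   0   0   0   0   0   0   0   0   0   0   0   0   0   0   
[... 2905 characters left out ...]
  0]
 [  0   0   0   0   0   0   0 213 240 243 240 191  99  71  71  70  74 111 182 216 220 234 240 208   0   0   0   0]
 [  0   0   0   0   0   0   0 186 220 223 222 176 103  74  72  74  81 125 191 219 222 234 238 206   0   0   0   0]
 [  0   0   0   0   0   0   0   0 150 153 150 121   0   0   0   0   0 100 140 159 165 179 185 157   0   0   0   0]
 [  0   0   0   0   0   0   0   0   0   0   0   0   0   0   0   0   0   0   0   0   0   0   0   0   0   0   0   0]
 [  0   0   0   0   0   0   0   0   0   0   0   0   0   0   0   0   0   0   0   0   0   0   0   0   0   0   0   0]
 [  0   0   0   0   0   0   0   0   0   0   0   0   0   0   0   0   0   0   0   0   0   0   0   0   0   0   0   0]]
23.8
```

Run:
```python
from vis import *
from act import *
print("iris foot",ray("top",[281.1,195.1],.008)*1000,"target",L+(C-L)/4)
pick([416.1,-375.4],60.5,30)
place(L+(C-L)*.75,TH,62,up=170)
robot.movep([.28,.35,.3],ori(TH))
im=robot.grab_frame("top")[:,:,::-1];cv2.imwrite("pics/top4.png",im)
s=robot.grab_frame("scene")[:,:,::-1];cv2.imwrite("pics/scene4.png",s)
cv2.imwrite("pics/crop4.png",np.hstack([cv2.resize(im[165:225,340:400],(400,400),interpolation=2),cv2.resize(s[195:295,200:300],(400,400),interpolation=2)]))
x,y=proj("top",np.r_[(L+(C-L)*.75)/1000,.05])[0].astype(int)
h=cv2.cvtColor(im,cv2.COLOR_BGR2HSV);H,S,V=[h[:,:,i].astype(int) for i in range(3)]
m=roi((H>=95)&(H<=125)&(S>120),x-14,y-18,x+13,y+14)
np.set_printoptions(linewidth=220);print(x,y);print(np.where(m,V,0)[y-14:y+12,x-14:x+13])
print(top_rect(m,.04),robot.sense()["t"])
```

```text
iris foot [[606.1651391   96.13205803]] target [604.225  94.25 ]
grip width 0.01425402682610486 tcp [ 0.41620519 -0.37560348  0.03627806] t 28.075
contact True tcp [ 0.59961429 -0.07188028  0.06821417] w 0.01406749983375557 t 31.325
346 193
[[  0   0   0   0   0   0   0   0   0   0   0   0   0   0   0   0   0   0   0   0   0   0   0   0   0   0   0]
 [  0   0   0   0   0   0   0   0   0   0   0   0   0   0   0   0   0   0   0   0   0   0   0   0   0   0   0]
 [  0   0   0   0   0   0   0   0   0   0   0   0   0   0   0   0   0   0   0   0   0   0   0   0   0   0   0]
 [  0   0   0   0   0   0   0   0   0   0   0   0   0   0   0   0   0   0   0   0   0   0   0   0   0   0   0]
 [  0   0   0   0   0   0   0   0   0   0   0   0   0   0   0   0   0   0   0   0   0   0   0   0   0   0   0]
 [  0   0   0   0   0   0   0   0   0   0   0   0   0   0   0   0   0   0   0   0   0   0   0   0   0   0   0]
 [  0   0   0   0   0   0   0   0   0   0   0   0   0 209 207 203 202 202   0   0   0   0   0   0   0   0   0]
 [  0   0   0   0   0   0   0   0   0   0   0   0 209 218 220 220 219 219   0   0 
[... 1405 characters left out ...]
4 153 192 217 219 220 219 216 205 212 222 225 233   0   0   0   0]
 [  0   0   0   0   0   0 214 228 229 225 185 136 157 175 178 178 178 178 187 210 222 224 232   0   0   0   0]
 [  0   0   0   0   0   0 211 229 231 229 187 118 103 109 110 110 111 122 163 204 218 220 228   0   0   0   0]
 [  0   0   0   0   0   0   0   0   0   0   0   0   0   0   0   0   0   0   0   0   0   0   0   0   0   0   0]
 [  0   0   0   0   0   0   0   0   0   0   0   0   0   0   0   0   0   0   0   0   0   0   0   0   0   0   0]
 [  0   0   0   0   0   0   0   0   0   0   0   0   0   0   0   0   0   0   0   0   0   0   0   0   0   0   0]]
(array([602.52215576, -70.35211945]), (42.1, 42.9), 88.59828186035156) 34.775
```

View pics/crop4.png

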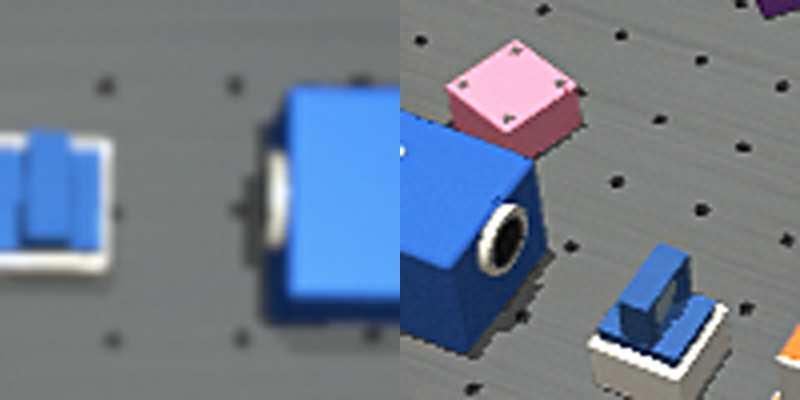

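View pics/top4.png

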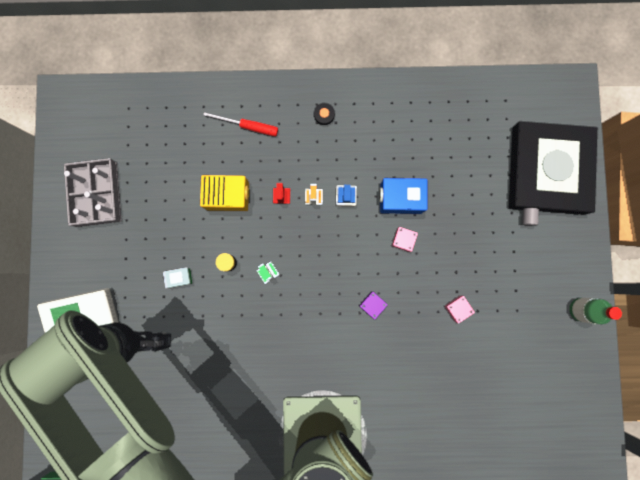

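The lens stands upright on the riser, and in the top view the camera's own ring at crop (275,195) lines up with the lens. One subpixel check of the lateral offsets for iris and lens:

Run:
```python
from vis import *
from act import *
im=cv2.imread("pics/top4.png").astype(float);B,G,R=im[:,:,0],im[:,:,1],im[:,:,2]
u=(C-L)/np.linalg.norm(C-L);D=np.linalg.norm(C-L);n=np.array([-u[1],u[0]])
def cross(p,o,hi):
    h=hi/2;i=np.where(p>h)[0];a,b=i[0],i[-1]
    return o+a-(p[a]-h)/(p[a]-p[a-1]), o+b+(p[b]-h)/(p[b]-p[b+1])
for nm,sig,cols,cr,z in(("iris",R-G,[(274,276),(287,288)],(196,200),.008),("lens",B-R,[(341,343),(352,353)],(190,199),.04)):
    for a,b in cols:
        p=sig[178:214,a:b+1].mean(1);t,bo=cross(p,178,np.median(p[12:22]))
        q=ray("top",[[(a+b)/2,t],[(a+b)/2,bo]],z)*1000;print(nm,(a,b),np.round(p[6:28]),round(t,2),round(bo,2),q,"off",[(v-L)@n for v in q],"mid",(q.mean(0)-L)@n)
    p=sig[cr[0]:cr[1],262:300].mean(0) if nm=="iris" else sig[cr[0]:cr[1],330:365].mean(0)
    o=262 if nm=="iris" else 330;t,bo=cross(p,o,np.percentile(p,80))
    q=ray("top",[[t,196],[bo,196]],z)*1000;print("len",q[:,1],"frac",(q.mean(0)-L)@u/D)
```

```text
iris (274, 276) [ 31.  32.  35.  68. 157. 183. 185. 186. 186. 187. 187. 188. 188. 188.
 186. 184. 187. 187. 172.  82.   6.  -5.] 187.29 202.87 [[626.99625614 111.75380331]
 [586.11963779 112.13427738]] off [np.float64(22.12766969450424), np.float64(-18.73622711333045)] mid 1.6957212905868388
iris (287, 288) [ -4.  -4.  -2.  26. 141. 185. 188. 186. 184. 184. 185. 186. 186. 187.
 186. 186. 187. 186. 178. 108.  14.  -3.] 187.58 203.16 [[625.59326991  79.31502095]
 [584.73794681  79.79296182]] off [np.float64(21.891064454707546), np.float64(-18.955052692930753)] mid 1.4680058808883971
len [118.43172143  73.9226816 ] frac 0.24423062651735902
lens (341, 343) [  9.  12.  30.  85. 135. 145. 146. 148. 148. 149. 148. 140. 134. 133.
 131. 129. 124. 120.  62.  15.   7.  -7.] 186.75 201.84 [[618.69321181 -60.60386585]
 [580.19954646 -59.75282645]] off [np.float64(20.022529997975052), np.float64(-18.47685901790884)] mid 0.7728354900331623
lens (352, 353) [  2.  -2.  21.  80. 142. 153. 152. 152. 152. 152. 150. 152. 152. 152.
 153. 153. 152. 151.  78.  -5. -10. -16.] 186.92 202.03 [[617.73463268 -87.07417012]
 [579.19406131 -86.14488497]] off [np.float64(20.015606765115454), np.float64(-18.53346923634183)] mid 0.7410687643868112
len [-49.43033454 -91.78791476] frac 0.7484367660174942
```

All offsets are within about 2 mm, and the bystanders sit at the same pixels as before. I'm leaving the parts alone, since re-touching the iris would break the order, and handing in.

Run:
```python
from rig import robot
print(robot.sense()["t"]);robot.close_job()
```

```text
34.775
the job is handed in; nothing more can be done
```

I placed the iris, orange filter, white riser and then the lens on the riser, in that order. I handed the job in at 34.8 s of the 109 s allowed, with the arm parked clear. No verdict is reported back.

My last checks, from the top camera against the measured lamp-to-camera line:

| Part | Fraction of the way (target) | Offset from the line |
|---|---|---|
| Iris | 0.244 (0.25) | 1.6 mm |
| Orange filter | 0.498 (0.50) | -0.2 mm |
| Riser | 0.748 (0.75) | 0.6 mm |
| Lens | 0.748 (0.75) | 0.8 mm |

- **Standing:** in the pictures the iris, filter and lens are upright. The filter, riser and lens measured within about 1° of the line; I did not measure the iris's turn separately, but it looks square to the line.
- **Left alone:** the green filter, canister, slide box and the pink and purple look-alikes looked unmoved in the last picture.
- **Disagreement:** the iris measured about 2 mm nearer the lamp than its target and 1.6 mm off the line. The camera calibration is only good to about 2 mm. I left it, because touching it again would have broken the order.
- **Uncertainty:** the window faces are uncertain by a few mm along the beam, because each window's ring stands out from its box. I measured 328 to 338 mm between windows and used 331 mm; the stated range is 305 to 335 mm. The error should be about equal at both ends, so the quarter points shift by 2 mm at most.

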